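Eject a vial from the headspace heating block

ROBOT

A 6-joint arm with a two-finger parallel gripper is mounted at the origin on a cart in front of the work surface, level with it; the furniture and walls round the work are solid. World frame = base frame: x ahead of the robot, y to its left, z up, the work surface at z = 0. Lengths are in m, angles in rad, forces in N, time in s.
With the tool pointing down it reaches from about 0.275 to 0.825 m from the base axis. Payload 4.9 kg.
Tool frame: the origin (TCP) lies on the mounting face of the last link; the fingertips stand 173 mm ahead of it and the grasp point (between the pads) lies 155 mm ahead of it (ctrl.hold_point_z is the distance from the TCP to the grasp point, in m); z points along the fingers, y is the line along which they close (so a half turn about z gives the same grasp; the last joint's range is limited). The gripper opens to 85 mm and grips with 20 to 120 N. Pads are 22 mm wide; open, the fingers measure 114 mm over their backs; the gripper's body (76 mm by 85 mm) begins 54 mm behind the grasp point. The pads swing forward as they close: fully open they stand 13 mm farther back than shut.
Start: joints at [1.122, 0.326, -0.193, 1.052, 0, 1.437], TCP at [0.17, 0.523, 0.405] pointing down, gripper open.
Joint ranges: [-2.65, 2.65], [-0.97, 1.79], [-1.3, 1.35], [-1.93, 2.1], [-1.47, 1.37], [-3.14, 3.14]. Speed limits (rad/s): [2.57, 2.57, 3.14, 3.14, 3.14, 3.14].

INTERFACE

Orientations are given as a unit quaternion [w, x, y, z].
In Python, from station import ctrl, eyes gives the robot as it stands. The module is installed in compiled form; this text tells all that it offers.
- The arm moves only by the tool send_rows, never from a script. Its argument "moves" is a list that holds one entry, the list of rows, each a list of 7 numbers: the shift along the world's x, y, z in m, then the turn, a rotation vector about the world's x, y, z in rad, then the opening, from 0 (shut) to 1 (fully open). In form: [[[dx, dy, dz, wx, wy, wz, hand], ...]]. A call has 1 to 5 rows; each row shifts and turns the commanded pose from where the row before left it; what a row does not reach is not made up. A row lasts 1/12 s, in which the tool goes at most 41.7 mm and 7.16 degrees, less where a joint would pass 70% of its speed; a pose out of reach is approached as far as the arm can. A call with a gripper value outside its range is refused whole. The fingers move at their own pace and stop on an object; "force" is the grip in N (left out, the last holds). Time passes only in rows, so rows that do not move let the fingers close. It gives the time, the measured TCP pose, the force, the opening and the grip force at its end, in the units of the state.
- ctrl.state(): the state, without advancing time (a new reading comes with each control period).
- eyes.capture(name): name is "scene" or "side" or "wrist"; returns the picture (420x560x3 uint8, blue, green, red); there is no depth.
- eyes.camera_params(name): a dict with "fovy" (degrees; the focal length in pixels is half the picture's height over the tangent of half this angle, whatever the lens; pixels are square), "cx", "cy" (the principal point, pixels), "dist_coeffs" ([k1, k2, p1, p2, k3] as OpenCV has them; the pictures are not rectified), "extrinsics" (4x4, takes a point from camera to world coordinates); the wrist camera has in their place "tool_from_camera" (4x4, takes a point from camera to tool coordinates, whose origin is the TCP and whose axes are the flange's). Camera axes: x right, y down, z forward; pixel columns grow to the right and rows downward; lengths in m; the calibration is good to about 2 mm. A picture is of the moment at which its call begins: read the wrist's pose just before it. camera_params takes no time and is no camera call.
- ctrl.job_done(): hands the job in; it is judged then, once.
The state is a dict: "t": time; "joint_positions": joint angles; "joint_velocities": joint speeds; "joint_torque": joint torques, N m; "tcp_pos": TCP position; "orientation": TCP orientation; "contact_force": force on the tool from outside, world axes, zero at the start; "moment": the same for the moment, N m; "grip_width": finger opening in m; "gripper_force": force on a finger pad.
Only numpy, scipy, OpenCV 4.12 (cv2) and the standard library are available. Lean on these libraries where they do the work, as an engineer would, in place of code of your own. Each camera call takes 0.05 s, during which the arm holds its last target. There are 200 camera calls.

TASK

One of the two pockets of the aluminium heating block holds a glass headspace vial, sunk too deep to grip; the other holds a solid steel plug. Press the lever in front of the vial's pocket down until it bears firmly on its stop (hold some 12 to 20 N on it for half a second, never ramming it), so that the vial rises, then draw the vial out and set it down upright, without dropping it, on the floor of the shallow steel tray, beside the vial that already stands there. Leave the plug down in its pocket and do not upset the other things on the bench.

Things in the scene. Friction and masses are not known exactly. Their poses are not given: they have to be found in the camera images.
- block: headspace heating block, fixed. Aluminium block 64 (x) x 136 (y) x 94 mm high (top face at z = 94), on a grey base plate that reaches 72 mm forward of the block's front face, 12 mm thick. Origin: under the centre of the aluminium part, at bench level. Its -x side is the front, with the two levers; two round pockets (25 mm wide) at x = 0, y = +36 mm (left) and y = -36 mm (right)
- lever_l (a joint): left ejector lever, before the left (y = +36 mm) pocket: 0 = up (part sunk); grows, in rad, as its outer end is pressed down. Pivot along block y at block x = -40, z = 75 mm; 75 mm from pivot to pad; at 0 it slopes 0.3 rad up from the pivot. About 5 N at the pad moves it; it stays where left. Lifts the part 56 mm per rad. A rubber-tipped screw under it stops it, set anywhere between 0.37 and 0.60
- lever_r (a joint): right ejector lever, in front of the right (y = -36 mm) pocket; the same as the left one in all else
- lever_l_pad (a point): centre of the top of the thumb pad (black, 22 x 24 mm) at the outer end of the left lever; about 109 mm in front of the pocket's axis and 12 mm above the level of the block top at the start. Press straight down: the force stays near 5 N until the lever meets its stop, then rises; push on with the fingers to 12 to 20 N there and keep that for half a second (over 40 N is ramming; a lever left short of its stop, or touching it with under 8 N, does not count)
- lever_r_pad (a point): the same for the right lever
- vial_center (a point): clear glass headspace vial with a white crimp cap, 23 mm thick (cap and body alike to grip), 77 mm high, about 30 g; the point is its centre half-way up, 38.5 mm above its foot; its z axis points to the cap. At the start it stands in one of the two pockets, cap about 1.5 mm below the block's top; with the lever on its stop it stands 19 to 32 mm above it
- plug_center (a point): solid steel plug, 23 mm thick, 74 mm high, with a slotted flat top, in the other pocket, about 4.5 mm below the block's top; the point is half-way up. To be left there
- tray: shallow steel tray, fixed, 110 (x) x 160 (y) mm, rim 14 mm high, walls and floor 4 mm thick; origin: under its centre, at bench level. The old vial stands near its -y end (within 15 mm of x = 0, y = -52 mm); the rest is free
- old_vial: the other headspace vial, same size (23 x 77 mm), standing in the tray; origin: centre of its foot. To be left standing
- septa_jar: small jar with a screw lid, 39 mm wide, 47 mm high, origin under its centre; bystander
- ferrule_tin: flat white tin, 55 mm wide, 18 mm high, origin under its centre; bystander
- timer: small flat timer, 62 x 70 x 19 mm, origin under its centre; bystander

How it is judged:
By the outcome, as a careful person would: the job done as asked, in the order asked, and still so for the second after the job is handed in, with the robot touching nothing.
It also fails if it takes over 51 s, if anything falls off the work surface, if the arm or the gripper's body presses on something with over 40 N, if the wrist force passes 120 N, or if a joint passes its speed limit or range.

## Working session

There is one attempt and no reset: what is moved stays moved. The work goes in short steps, Python scripts to look and compute and a tool call to move; the robot and the scene stay as the last step left them, time stands still between calls to the robot, and variables do not carry over. Pictures are saved under pics/ and viewed, at most 10 in all, crops included, and the job is handed in when it is done.

Besides the shell and the picture viewer there is one more tool, called after "Request:" as name(argument=value, ...) on one line, values as JSON. send_rows: Moves the arm, as the interface text tells. Its arguments: {"type":"object","properties":{"moves":{"type":"array","items":{"type":"array","items":{"type":"array","items":{"type":"number"}}}},"force":{"type":"number"}},"required":["moves"]}

```bash
mkdir -p pics; cat > h.py <<'E'
import numpy as np, cv2
from station import ctrl, eyes
from scipy.spatial.transform import Rotation as R
def cam(n):
    p=eyes.camera_params(n); f=210/np.tan(np.radians(p["fovy"])/2)
    K=np.array([[f,0,p["cx"]],[0,f,p["cy"]],[0,0,1]]); d=np.array(p["dist_coeffs"],float)
    if n=="wrist":
        s=ctrl.state(); T=np.eye(4); q=s["orientation"]; T[:3,:3]=R.from_quat([q[1],q[2],q[3],q[0]]).as_matrix(); T[:3,3]=s["tcp_pos"]
        E=T@np.array(p["tool_from_camera"])
    else: E=np.array(p["extrinsics"])
    return K,d,E
def ray(c,uv):
    K,d,E=c; u=cv2.undistortPoints(np.array(uv,float).reshape(-1,1,2),K,d).reshape(-1,2)
    return E[:3,3],np.c_[u,np.ones(len(u))]@E[:3,:3].T
def onz(c,uv,z):
    o,r=ray(c,uv); return o+r*((z-o[2])/r[:,2])[:,None]
def proj(c,P):
    K,d,E=c; W=np.linalg.inv(E); return cv2.projectPoints(np.array(P,float).reshape(-1,1,3),cv2.Rodrigues(W[:3,:3])[0],W[:3,3],K,d)[0].reshape(-1,2)
E
python3 - <<'E'
from h import *
s=ctrl.state(); print(s, ctrl.hold_point_z)
for n in ["scene","side","wrist"]:
    c=cam(n); cv2.imwrite(f"pics/{n}0.png",eyes.capture(n)); print(n,c[2].round(3).tolist(),c[0][0,0])
E
```

```text
{'t': 0.0, 'joint_positions': array([ 1.12179789e+00,  3.26913628e-01, -1.93576670e-01,  1.05198052e+00,
       -2.02001314e-05,  1.43661257e+00]), 'joint_velocities': array([-0.00129071,  0.00049764, -0.00050014, -0.00035761, -0.00017916,
        0.00074942]), 'joint_torque': array([ 7.17304993e-04, -4.43399513e+01,  2.62439615e+01,  1.53878523e-02,
       -5.96134691e-05, -6.28934259e-06]), 'tcp_pos': array([0.17016269, 0.52272062, 0.40392079]), 'orientation': array([-2.31014912e-04,  1.56758065e-01,  9.87636678e-01, -8.04807636e-04]), 'contact_force': array([ 0.01474213,  0.49732263, -0.31011319]), 'moment': array([ 0.05149653, -0.0046517 ,  0.02147125]), 'gripper_force': 0.0, 'grip_width': 0.08533394688729726} 0.1547
scene [[-0.626, -0.608, 0.488, 0.077], [-0.78, 0.477, -0.406, 0.237], [0.014, -0.634, -0.773, 0.848], [0.0, 0.0, 0.0, 1.0]] 499.01990538084425
side [[1.0, -0.0, 0.011, 0.536], [-0.01, -0.364, 0.932, -1.123], [0.004, -0.932, -0.363, 0.483], [0.0, 0.0, 0.0, 1.0]] 484.32521698754124
wrist [[0.309, 0.901, 0.304, 0.092], [0.951, -0.292, -0.1, 0.547], [-0.002, 0.32, -0.947, 0.373], [0.0, 0.0, 0.0, 1.0]] 340.55087279606863
```

View pics/scene0.png

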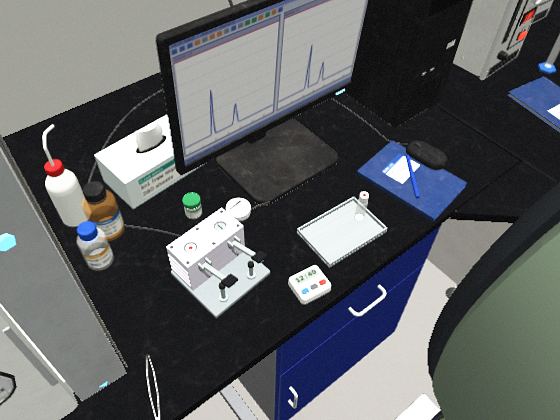

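View pics/side0.png

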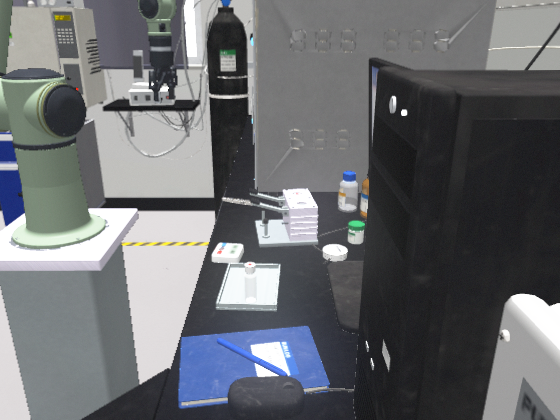

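Scene: block about (207,245) with pads near (230,280) and (258,260), tray (342,230), old vial (363,203), timer (310,284). Side: levers point to −x. I zoom next.

```bash
python3 - <<'E'
from h import *
a=cv2.imread("pics/scene0.png")
m=cv2.resize(a[180:320,150:400],None,fx=3.2,fy=3.2,interpolation=cv2.INTER_CUBIC); cv2.imwrite("pics/s0z.png",m); print(m.shape)
c=cam("scene")
print(onz(c,[[190,248],[220,225]],.094).round(3), onz(c,[[342,230],[298,227],[332,264],[386,231],[352,200]],.014).round(3))
E
```

```text
(448, 800, 3)
[[ 0.588  0.018  0.094]
 [ 0.599 -0.056  0.094]] [[ 0.484 -0.282  0.014]
 [ 0.548 -0.214  0.014]
 [ 0.434 -0.207  0.014]
 [ 0.424 -0.353  0.014]
 [ 0.531 -0.357  0.014]]
```

View pics/s0z.png

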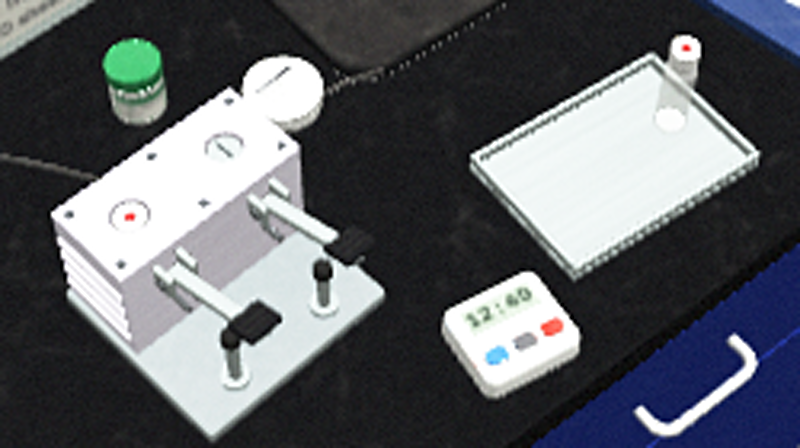

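View pics/wrist0.png

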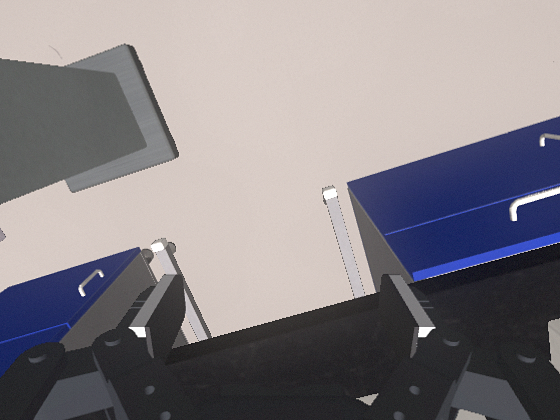

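Vial (red-dotted cap) is in the left pocket at zoom (130,216); slotted plug in the right at (224,149); left pad at (258,320); old vial cap at (686,48). The wrist sees no work yet.

```bash
python3 - <<'E'
from h import *
c=cam("scene"); f=lambda x,y:[150+(x+.5)/3.2-.5,180+(y+.5)/3.2-.5]
v=onz(c,[f(130,216)],.0925)[0]; p=onz(c,[f(224,149)],.0895)[0]; pad=onz(c,[f(255,318),f(349,243)],.106); ov=onz(c,[f(686,48)],.081)[0]
print("v",v,"p",p,"pads",pad,"old",ov)
# block top corners, tray corners
print("top",onz(c,[f(55,213),f(232,90),f(300,150),f(130,285)],.094).round(4))
print("tray",onz(c,[f(471,160),f(653,54),f(759,155),f(575,272)],.014).round(4))
d=v-p; th=np.arctan2(-d[0],d[1]); print("yaw",th)
q=ctrl.state()["orientation"]; M=R.from_quat([q[1],q[2],q[3],q[0]]).as_matrix(); print(M.round(3))
E
```

```text
v [0.59064695 0.01626113 0.0925    ] p [ 0.59967178 -0.05568377  0.0895    ] pads [[ 0.48214148  0.0037104   0.106     ]
 [ 0.48970808 -0.0663302   0.106     ]] old [ 0.48997689 -0.33955543  0.081     ]
top [[ 0.6182  0.0496  0.094 ]
 [ 0.6315 -0.0841  0.094 ]
 [ 0.5679 -0.0892  0.094 ]
 [ 0.5495  0.0423  0.094 ]]
tray [[ 0.5437 -0.2074  0.014 ]
 [ 0.5363 -0.3677  0.014 ]
 [ 0.4286 -0.3605  0.014 ]
 [ 0.436  -0.2015  0.014 ]]
yaw 0.12478914606160985
[[-0.951  0.31  -0.001]
 [ 0.31   0.951 -0.001]
 [ 0.    -0.001 -1.   ]]
```

Request:
send_rows(moves=[[[0.02, -0.034, 0, 0, 0, 0.03, 0], [0.02, -0.034, 0, 0, 0, 0.03, 0], [0.02, -0.034, 0, 0, 0, 0.03, 0], [0.02, -0.034, 0, 0, 0, 0.03, 0], [0.02, -0.034, 0, 0, 0, 0.03, 0]]])

```text
t: 0.57
tcp_pos: [0.2705, 0.3514, 0.4044]
orientation: [-0.0, 0.081, 0.997, -0.0]
contact_force: [0.9, 0.1, -0.1]
grip_width: 0.0257
gripper_force: 0.0
```

Request:
send_rows(moves=[[[0.02, -0.034, 0, 0, 0, 0.03, 0], [0.02, -0.034, 0, 0, 0, 0.03, 0], [0.02, -0.034, 0, 0, 0, 0.03, 0], [0.02, -0.034, 0, 0, 0, 0.03, 0], [0.02, -0.034, 0, 0, 0, 0.03, 0]]])

```text
t: 0.98
tcp_pos: [0.3706, 0.1812, 0.4047]
orientation: [0.0, 0.007, 1.0, 0.0]
contact_force: [0.8, 1.6, 0.2]
grip_width: -0.0002
gripper_force: 0.0
```

Request:
send_rows(moves=[[[0.02, -0.034, 0, 0, 0, 0.03, 0], [0.02, -0.034, 0, 0, 0, 0.03, 0], [0.02, -0.034, 0, 0, 0, 0.03, 0], [0.02, -0.034, 0, 0, 0, 0.03, 0], [0, 0, 0, 0, 0, 0, 0]]])

```text
t: 1.4
tcp_pos: [0.4534, 0.042, 0.4047]
orientation: [0.001, -0.049, 0.999, -0.001]
contact_force: [0.5, 0.6, -0.3]
grip_width: 0.0001
gripper_force: 0.0
```

```bash
python3 - <<'E'
from h import *
s=ctrl.state(); print(s["t"],s["tcp_pos"],s["orientation"],s["contact_force"],s["grip_width"])
c=cam("wrist"); a=eyes.capture("wrist"); cv2.imwrite("pics/w1.png",a)
print(proj(c,[[.5906,.0163,.0925],[.5997,-.0557,.0895],[.482,.0037,.106],[.4897,-.0663,.106]]).round(1))
E
```

```text
1.4 [0.45340922 0.04203835 0.40473061] [ 0.00134191 -0.04918082  0.99878801 -0.00140202] [ 0.46310942  0.59071656 -0.25515062] 0.00013405187103531234
[[244.3 324.1]
 [171.9 323.6]
 [236.  226.1]
 [152.8 226.7]]
```

View pics/w1.png

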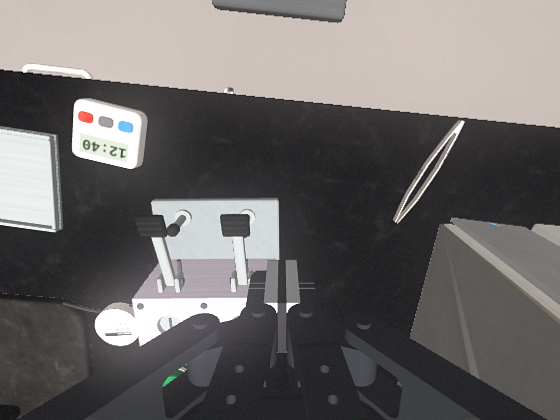

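Wrist view: left pad at (235,225), right pad (151,226), agreeing with the scene-camera estimate to 1 px. Go above the left pad.

Request:
send_rows(moves=[[[0.0096, -0.0128, -0.02, 0, 0, 0.009, 0], [0.0095, -0.0129, -0.03, 0, 0, 0.009, 0], [0.0095, -0.0128, -0.03, 0, 0, 0.009, 0], [0, 0, -0.03, 0, 0, 0, 0], [0, 0, 0, 0, 0, 0, 0]]])

```text
t: 1.87
tcp_pos: [0.4761, 0.0093, 0.2899]
orientation: [-0.005, -0.066, 0.998, 0.001]
contact_force: [-1.8, 0.1, -0.1]
grip_width: -0.0004
gripper_force: 0.0
```

Request:
send_rows(moves=[[[0, 0, -0.004, 0, 0, 0, 0], [0, 0, -0.004, 0, 0, 0, 0], [0, 0, -0.004, 0, 0, 0, 0], [0, 0, -0.004, 0, 0, 0, 0], [0, 0, 0, 0, 0, 0, 0]]])

```text
t: 2.28
tcp_pos: [0.4791, 0.0089, 0.2795]
orientation: [0.001, -0.066, 0.998, -0.0]
contact_force: [-0.9, 0.6, 0.7]
grip_width: -0.0001
gripper_force: 0.5
```

Request:
send_rows(moves=[[[0, 0, -0.004, 0, 0, 0, 0], [0, 0, -0.004, 0, 0, 0, 0], [0, 0, -0.004, 0, 0, 0, 0], [0, 0, -0.004, 0, 0, 0, 0], [0, 0, 0, 0, 0, 0, 0]]])

```text
t: 2.7
tcp_pos: [0.4786, 0.0086, 0.2629]
orientation: [-0.0, -0.066, 0.998, -0.0]
contact_force: [-0.5, 0.1, -0.0]
grip_width: -0.0003
gripper_force: 0.0
```

```bash
python3 - <<'E'
from h import *
s=ctrl.state(); print(s["t"],s["tcp_pos"],s["contact_force"],s["moment"],s["joint_torque"])
a=eyes.capture("scene"); w=eyes.capture("side")
A=cv2.resize(a[190:320,150:290],None,fx=3,fy=3,interpolation=cv2.INTER_CUBIC); B=cv2.resize(w[160:290,200:340],None,fx=2.8,fy=3,interpolation=cv2.INTER_CUBIC)
cv2.imwrite("pics/s2.png",np.hstack([A,B[:A.shape[0],:380]]))
E
```

```text
2.7 [0.47857312 0.00855282 0.26288066] [-0.4623089   0.05404221 -0.01398907] [-0.0050397  -0.01420597  0.01709036] [ 6.25427929e-02 -3.94643605e+01  2.05375081e+01 -2.75509916e-01
  4.56489448e-02  7.10955919e-04]
```

View pics/s2.png

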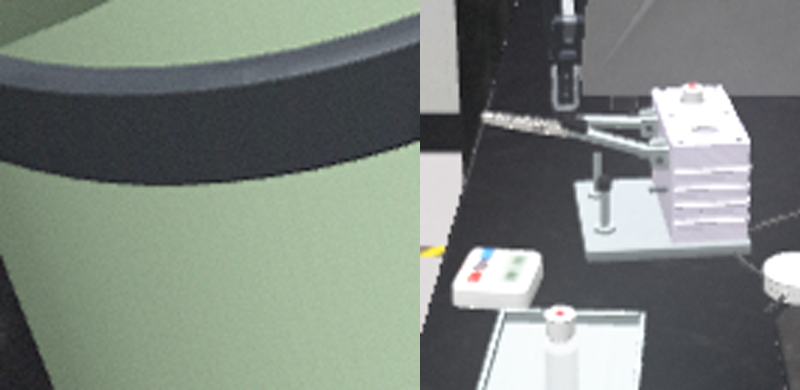

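The scene view is blocked by the arm; side view shows the fingertip on the left pad and the vial's red-dot cap (690,90) rising out of the block. Keep pressing.

Request:
send_rows(moves=[[[0, 0, -0.003, 0, 0, 0, 0], [0, 0, -0.003, 0, 0, 0, 0], [0, 0, -0.002, 0, 0, 0, 0]]])

```text
t: 3.05
tcp_pos: [0.4788, 0.0085, 0.255]
orientation: [-0.0, -0.066, 0.998, -0.0]
contact_force: [-3.2, -0.8, 5.8]
grip_width: -0.0
gripper_force: 3.4
```

Request:
send_rows(moves=[[[0, 0, -0.001, 0, 0, 0, 0], [0, 0, -0.001, 0, 0, 0, 0], [0, 0, -0.001, 0, 0, 0, 0]]])

```text
t: 3.3
tcp_pos: [0.4786, 0.0085, 0.2521]
orientation: [-0.0, -0.066, 0.998, -0.0]
contact_force: [-4.0, -0.4, 6.8]
grip_width: 0.0002
gripper_force: 3.4
```

Request:
send_rows(moves=[[[0, 0, -0.001, 0, 0, 0, 0], [0, 0, -0.001, 0, 0, 0, 0]]])

```text
t: 3.47
tcp_pos: [0.4785, 0.0085, 0.2501]
orientation: [-0.0, -0.066, 0.998, -0.0]
contact_force: [-3.6, -0.8, 7.0]
grip_width: 0.0
gripper_force: 3.4
```

Request:
send_rows(moves=[[[0, 0, -0.001, 0, 0, 0, 0], [0, 0, -0.001, 0, 0, 0, 0]]])

```text
t: 3.63
tcp_pos: [0.4785, 0.0085, 0.2481]
orientation: [-0.0, -0.066, 0.998, -0.0]
contact_force: [-5.3, 0.3, 10.8]
grip_width: 0.0001
gripper_force: 6.0
```

Request:
send_rows(moves=[[[0, 0, -0.001, 0, 0, 0, 0], [0, 0, -0.001, 0, 0, 0, 0]]])

```text
t: 3.8
tcp_pos: [0.4785, 0.0085, 0.2472]
orientation: [-0.0, -0.066, 0.998, -0.0]
contact_force: [-9.3, -0.4, 26.9]
grip_width: 0.0001
gripper_force: 13.9
```

Request:
send_rows(moves=[[[0, 0, 0.0008, 0, 0, 0, 0], [0, 0, 0, 0, 0, 0, 0]]])

```text
t: 3.97
tcp_pos: [0.4785, 0.0085, 0.2475]
orientation: [-0.0, -0.066, 0.998, -0.0]
contact_force: [-5.7, 0.3, 12.5]
grip_width: -0.0
gripper_force: 6.6
```

Request:
send_rows(moves=[[[0, 0, -0.0003, 0, 0, 0, 0], [0, 0, 0, 0, 0, 0, 0]]])

```text
t: 4.13
tcp_pos: [0.4785, 0.0085, 0.2474]
orientation: [-0.0, -0.066, 0.998, -0.0]
contact_force: [-6.4, 0.1, 15.8]
grip_width: 0.0001
gripper_force: 8.0
```

Request:
send_rows(moves=[[[0, 0, 0, 0, 0, 0, 0], [0, 0, 0, 0, 0, 0, 0], [0, 0, 0, 0, 0, 0, 0], [0, 0, 0, 0, 0, 0, 0], [0, 0, 0, 0, 0, 0, 0]]])

```text
t: 4.55
tcp_pos: [0.4785, 0.0085, 0.2474]
orientation: [-0.0, -0.066, 0.998, -0.0]
contact_force: [-7.2, -0.6, 15.6]
grip_width: 0.0
gripper_force: 8.0
```

Request:
send_rows(moves=[[[0, 0, 0, 0, 0, 0, 0], [0, 0, 0, 0, 0, 0, 0], [0, 0, 0, 0, 0, 0, 0], [0, 0, 0, 0, 0, 0, 0]]])

```text
t: 4.88
tcp_pos: [0.4785, 0.0085, 0.2474]
orientation: [-0.0, -0.066, 0.998, -0.0]
contact_force: [-5.6, -0.3, 15.4]
grip_width: -0.0
gripper_force: 8.0
```

Request:
send_rows(moves=[[[0, 0, 0.01, 0, 0, 0, 0], [0, 0, 0.03, 0, 0, 0, 0], [0, 0, 0.035, 0, 0, 0, 0], [0, 0, 0.03, 0, 0, 0, 0.3], [0, 0, 0, 0, 0, 0, 0.6]]])

```text
t: 5.3
tcp_pos: [0.4812, 0.0083, 0.3569]
orientation: [0.005, -0.066, 0.998, -0.001]
contact_force: [1.4, 0.7, -0.8]
grip_width: 0.0234
gripper_force: 0.0
```

Request:
send_rows(moves=[[[0.028, 0.002, 0, 0, 0, 0, 0.6], [0.028, 0.002, 0, 0, 0, 0, 0.6], [0.028, 0.002, 0, 0, 0, 0, 0.6], [0, 0, 0, 0, 0, 0, 0.6], [0, 0, 0, 0, 0, 0, 0.6]]])

```text
t: 5.72
tcp_pos: [0.5638, 0.0146, 0.3504]
orientation: [-0.0, -0.066, 0.998, 0.0]
contact_force: [-1.2, 0.3, -0.4]
grip_width: 0.0511
gripper_force: 0.0
```

```bash
cat >> h.py <<'E'
def red(a,mn=3):
    h=cv2.cvtColor(a,cv2.COLOR_BGR2HSV); m=(((h[...,0]<8)|(h[...,0]>172))&(h[...,1]>110)&(h[...,2]>90)).astype(np.uint8)
    n,l,st,ce=cv2.connectedComponentsWithStats(m); return [(ce[i].round(1).tolist(),int(st[i,4])) for i in range(1,n) if st[i,4]>=mn]
E
python3 - <<'E'
from h import *
s=ctrl.state(); print(s["t"],s["tcp_pos"],s["orientation"],s["contact_force"],s["grip_width"])
c=cam("wrist"); a=eyes.capture("wrist"); cv2.imwrite("pics/w3.png",a)
print(proj(c,[[.5906,.0163,.116],[.5997,-.0557,.0895]]).round(1),red(a))
cs=cam("side"); b=eyes.capture("side"); print("side",proj(cs,[[.5906,.0163,.116]]),red(b))
E
```

```text
5.7167 [0.56377404 0.01455729 0.35035888] [-1.02568597e-04 -6.62117132e-02  9.97805591e-01  3.00741081e-05] [-1.20389024  0.25010382 -0.39658843] 0.051095867155689804
[[281.  266. ]
 [183.3 248.1]] [([278.0, 267.5], 71)]
side [[297.09664299 183.99287409]] [([168.0, 97.0], 3), ([219.2, 251.6], 5)]
```

View pics/w3.png

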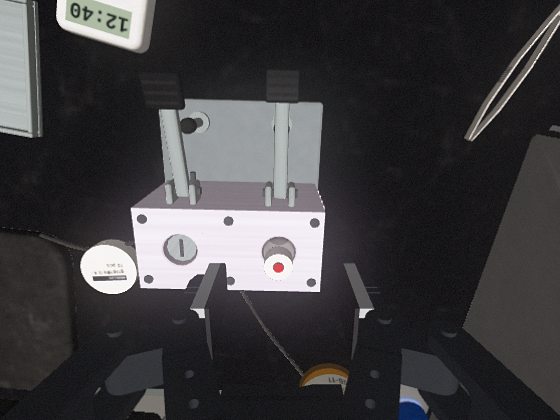

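Wrist view: vial cap red dot at (278,267), standing proud of the left pocket; plug still down at (180,248).

```bash
python3 - <<'E'
from h import *
c=cam("wrist"); print(onz(c,[[278,267.5]],.116), onz(c,[[180.5,248.5]],.0895))
E
```

```text
[[0.58997682 0.01449193 0.116     ]] [[ 0.59819464 -0.05768994  0.0895    ]]
```

Request:
send_rows(moves=[[[0.0135, 0.0004, 0, 0, 0, 0, 0.6], [0.013, 0.0004, 0, 0, 0, 0, 0.6], [0, 0, -0.03, 0, 0, 0, 0.6], [0, 0, -0.03, 0, 0, 0, 0.6], [0, 0, 0, 0, 0, 0, 0.6]]])

```text
t: 6.23
tcp_pos: [0.5861, 0.0155, 0.2862]
orientation: [-0.005, -0.066, 0.998, 0.001]
contact_force: [-1.7, -0.1, 0.1]
grip_width: 0.051
gripper_force: 0.0
```

Request:
send_rows(moves=[[[0, 0, -0.01, 0, 0, 0, 0.6], [0, 0, -0.006, 0, 0, 0, 0.6], [0, 0, -0.004, 0, 0, 0, 0.6], [0, 0, 0, 0, 0, 0, 0.5], [0, 0, 0, 0, 0, 0, 0.4]]], force=25)

```text
t: 6.65
tcp_pos: [0.5896, 0.0152, 0.272]
orientation: [0.001, -0.066, 0.998, -0.0]
contact_force: [-0.5, -1.0, 0.6]
grip_width: 0.0343
gripper_force: 0.0
```

Request:
send_rows(moves=[[[0, 0, 0, 0, 0, 0, 0.33], [0, 0, 0, 0, 0, 0, 0.28], [0, 0, 0, 0, 0, 0, 0.25], [0, 0, 0, 0, 0, 0, 0.2], [0, 0, 0, 0, 0, 0, 0.1]]], force=25)

```text
t: 7.07
tcp_pos: [0.5897, 0.0153, 0.2718]
orientation: [0.001, -0.066, 0.998, -0.0]
contact_force: [0.2, 0.4, 3.2]
grip_width: 0.0216
gripper_force: 25.1
```

Request:
send_rows(moves=[[[0, 0, 0, 0, 0, 0, 0.1], [0, 0, 0, 0, 0, 0, 0.1], [0, 0, 0, 0, 0, 0, 0.1]]], force=30)

```text
t: 7.32
tcp_pos: [0.5897, 0.0153, 0.2716]
orientation: [0.001, -0.066, 0.998, -0.0]
contact_force: [0.1, 0.0, 4.3]
grip_width: 0.0213
gripper_force: 29.7
```

Request:
send_rows(moves=[[[0, 0, 0.004, 0, 0, 0, 0.1], [0, 0, 0.008, 0, 0, 0, 0.1], [0, 0, 0.012, 0, 0, 0, 0.1], [0, 0, 0.012, 0, 0, 0, 0.1], [0, 0, 0, 0, 0, 0, 0.1]]])

```text
t: 7.73
tcp_pos: [0.5901, 0.0152, 0.3095]
orientation: [0.001, -0.066, 0.998, -0.0]
contact_force: [-0.1, 0.2, -0.9]
grip_width: 0.021
gripper_force: 29.4
```

Request:
send_rows(moves=[[[0, 0, 0.012, 0, 0, 0, 0.1], [0, 0, 0.015, 0, 0, 0, 0.1], [0, 0, 0.015, 0, 0, 0, 0.1], [0, 0, 0.012, 0, 0, 0, 0.1], [0, 0, 0, 0, 0, 0, 0.1]]])

```text
t: 8.15
tcp_pos: [0.59, 0.0152, 0.3632]
orientation: [0.002, -0.066, 0.998, -0.0]
contact_force: [1.0, 0.2, -0.0]
grip_width: 0.0214
gripper_force: 29.4
```

```bash
python3 - <<'E'
from h import *
s=ctrl.state(); print(s["t"],s["tcp_pos"],s["contact_force"],s["grip_width"])
c=cam("wrist"); a=eyes.capture("wrist"); b=eyes.capture("side")
cv2.imwrite("pics/w4.png",np.hstack([cv2.resize(a[200:420,180:420],(400,367)),cv2.resize(b[100:260,220:390],(390,367),interpolation=cv2.INTER_CUBIC)]))
print(red(a),red(b,2))
E
```

```text
8.15 [0.58998992 0.01522563 0.3632128 ] [ 0.96272411  0.17506786 -0.02333076] 0.021364829732676976
[([281.5, 302.1], 184)] [([168.0, 97.0], 3), ([219.2, 251.6], 5), ([249.5, 264.0], 2)]
```

View pics/w4.png

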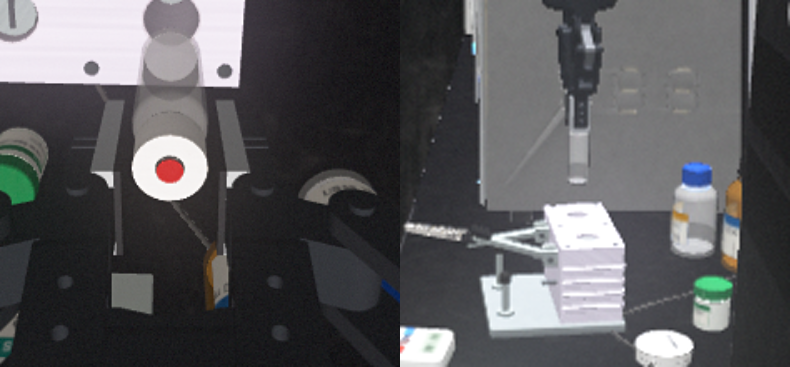

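The vial hangs upright in the fingers, foot at side px ≈(298,179), clear of the block; the plug remains. Carry it across.

Request:
send_rows(moves=[[[-0.006, -0.014, 0.002, 0, 0, 0, 0.1], [-0.01, -0.026, 0.002, 0, 0, 0, 0.1], [-0.01, -0.028, 0, 0, 0, 0, 0.1], [-0.01, -0.028, 0, 0, 0, 0, 0.1], [-0.01, -0.028, 0, 0, 0, 0, 0.1]]])

```text
t: 8.67
tcp_pos: [0.5423, -0.1095, 0.3636]
orientation: [-0.001, -0.066, 0.998, 0.0]
contact_force: [-0.8, -0.6, 0.6]
grip_width: 0.0215
gripper_force: 29.5
```

Request:
send_rows(moves=[[[-0.011, -0.028, 0, 0, 0, 0, 0.1], [-0.011, -0.028, 0, 0, 0, 0, 0.1], [-0.011, -0.028, 0, 0, 0, 0, 0.1], [-0.011, -0.028, 0, 0, 0, 0, 0.1], [-0.008, -0.022, 0, 0, 0, 0, 0.1]]])

```text
t: 9.08
tcp_pos: [0.4899, -0.2443, 0.3636]
orientation: [-0.001, -0.065, 0.998, 0.001]
contact_force: [-0.2, -0.9, -1.1]
grip_width: 0.0212
gripper_force: 29.5
```

Request:
send_rows(moves=[[[-0.005, -0.013, 0, 0, 0, 0, 0.1], [0, 0, 0, 0, 0, 0, 0.1], [0, 0, 0, 0, 0, 0, 0.1]]])

```text
t: 9.33
tcp_pos: [0.4861, -0.2557, 0.3643]
orientation: [-0.0, -0.065, 0.998, 0.001]
contact_force: [0.3, 0.4, 0.5]
grip_width: 0.0211
gripper_force: 29.5
```

```bash
python3 - <<'E'
from h import *
o,r=ray(cam("side"),[[298.5,179.3]]); r=r[0]; print("foot then",o+r*((.015-o[1])/r[1]))
s=ctrl.state(); print(s["t"],s["tcp_pos"],s["orientation"],s["contact_force"],s["grip_width"])
a=eyes.capture("wrist"); b=eyes.capture("side")
cv2.imwrite("pics/w5.png",np.hstack([cv2.resize(a,(480,360)),cv2.resize(b[130:310,200:350],(300,360),interpolation=cv2.INTER_CUBIC)]))
E
```

```text
foot then [0.59378821 0.015      0.12850687]
9.3333 [ 0.48605651 -0.25572964  0.36425473] [-4.45817531e-04 -6.54924248e-02  9.97852619e-01  8.33107739e-04] [0.27496036 0.38812383 0.47594858] 0.02108174307593162
```

View pics/w5.png

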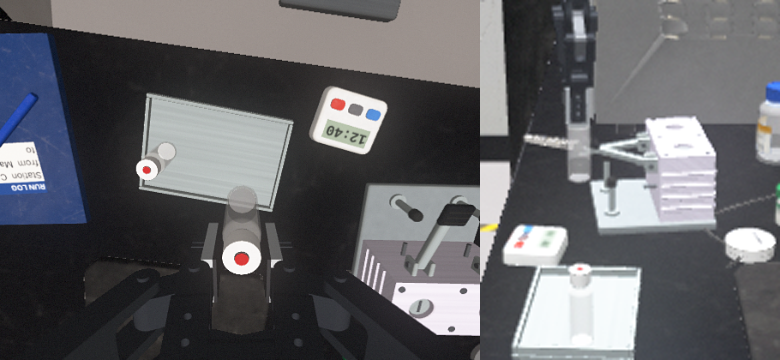

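Wrist view: held vial over the tray's free half, old vial standing at left (150,165); all clear. Lower.

Request:
send_rows(moves=[[[0, 0, -0.015, 0, 0, 0, 0.1], [0, 0, -0.025, 0, 0, 0, 0.1], [0, 0, -0.025, 0, 0, 0, 0.1], [0, 0, -0.025, 0, 0, 0, 0.1], [0, 0, -0.015, 0, 0, 0, 0.1]]])

```text
t: 9.85
tcp_pos: [0.4862, -0.2536, 0.2577]
orientation: [-0.001, -0.067, 0.998, 0.001]
contact_force: [-0.5, -0.6, -0.1]
grip_width: 0.0214
gripper_force: 29.5
```

Request:
send_rows(moves=[[[0, 0, -0.006, 0, 0, 0, 0.1], [0, 0, -0.004, 0, 0, 0, 0.1], [0, 0, -0.002, 0, 0, 0, 0.1], [0, 0, 0, 0, 0, 0, 0.1]]])

```text
t: 10.18
tcp_pos: [0.4869, -0.2555, 0.2487]
orientation: [0.0, -0.066, 0.998, -0.0]
contact_force: [-0.5, -0.2, 0.1]
grip_width: 0.0218
gripper_force: 29.5
```

Request:
send_rows(moves=[[[0, 0, -0.001, 0, 0, 0, 0.1], [0, 0, -0.001, 0, 0, 0, 0.1], [0, 0, 0, 0, 0, 0, 0.1]]])

```text
t: 10.43
tcp_pos: [0.4866, -0.2559, 0.2468]
orientation: [0.0, -0.066, 0.998, -0.0]
contact_force: [-0.4, 0.1, -0.7]
grip_width: 0.0212
gripper_force: 29.5
```

Request:
send_rows(moves=[[[0, 0, -0.001, 0, 0, 0, 0.1], [0, 0, -0.001, 0, 0, 0, 0.1], [0, 0, 0, 0, 0, 0, 0.1]]])

```text
t: 10.68
tcp_pos: [0.4863, -0.2558, 0.2441]
orientation: [0.0, -0.066, 0.998, 0.0]
contact_force: [0.1, 0.0, -0.6]
grip_width: 0.0213
gripper_force: 29.5
```

Request:
send_rows(moves=[[[0, 0, -0.0015, 0, 0, 0, 0.1], [0, 0, -0.0015, 0, 0, 0, 0.1], [0, 0, 0, 0, 0, 0, 0.1]]])

```text
t: 10.93
tcp_pos: [0.4862, -0.2556, 0.2408]
orientation: [-0.0, -0.066, 0.998, 0.0]
contact_force: [-0.3, -0.1, -0.5]
grip_width: 0.0216
gripper_force: 29.5
```

Request:
send_rows(moves=[[[0, 0, -0.001, 0, 0, 0, 0.1], [0, 0, -0.001, 0, 0, 0, 0.1], [0, 0, 0, 0, 0, 0, 0.1]]])

```text
t: 11.18
tcp_pos: [0.4863, -0.2557, 0.2389]
orientation: [-0.0, -0.066, 0.998, 0.0]
contact_force: [0.3, 0.2, -0.6]
grip_width: 0.0214
gripper_force: 29.5
```

Request:
send_rows(moves=[[[0, 0, -0.001, 0, 0, 0, 0.1], [0, 0, 0, 0, 0, 0, 0.1]]])

```text
t: 11.35
tcp_pos: [0.4864, -0.2557, 0.238]
orientation: [-0.0, -0.066, 0.998, 0.0]
contact_force: [0.0, -0.0, -0.7]
grip_width: 0.0212
gripper_force: 29.5
```

Request:
send_rows(moves=[[[0, 0, -0.001, 0, 0, 0, 0.1], [0, 0, 0, 0, 0, 0, 0.1]]])

```text
t: 11.52
tcp_pos: [0.4864, -0.2557, 0.237]
orientation: [-0.0, -0.066, 0.998, 0.0]
contact_force: [-1.3, -0.2, -0.8]
grip_width: 0.0213
gripper_force: 29.5
```

Request:
send_rows(moves=[[[0, 0, -0.001, 0, 0, 0, 0.1], [0, 0, 0, 0, 0, 0, 0.1]]])

```text
t: 11.68
tcp_pos: [0.4863, -0.2557, 0.236]
orientation: [-0.0, -0.066, 0.998, 0.0]
contact_force: [0.3, -0.1, -0.5]
grip_width: 0.0216
gripper_force: 29.5
```

Request:
send_rows(moves=[[[0, 0, -0.0007, 0, 0, 0, 0.1], [0, 0, 0, 0, 0, 0, 0.1]]])

```text
t: 11.85
tcp_pos: [0.4865, -0.2557, 0.2359]
orientation: [0.0, -0.066, 0.998, -0.0]
contact_force: [-0.9, 0.1, 3.3]
grip_width: 0.0213
gripper_force: 29.8
```

Request:
send_rows(moves=[[[0, 0, -0.0007, 0, 0, 0, 0.1], [0, 0, 0, 0, 0, 0, 0.1]]])

```text
t: 12.02
tcp_pos: [0.4867, -0.2558, 0.2359]
orientation: [0.001, -0.066, 0.998, -0.0]
contact_force: [-1.0, 1.6, 8.5]
grip_width: 0.0215
gripper_force: 30.3
```

Contact with the floor at TCP z≈0.236. Back off slightly, then open gently.

Request:
send_rows(moves=[[[0, 0, 0.0008, 0, 0, 0, 0.1], [0, 0, 0, 0, 0, 0, 0.1]]], force=20)

```text
t: 12.18
tcp_pos: [0.4865, -0.2558, 0.2359]
orientation: [0.0, -0.066, 0.998, -0.0]
contact_force: [-1.2, 0.8, 4.3]
grip_width: 0.0216
gripper_force: 29.9
```

Request:
send_rows(moves=[[[0, 0, 0, 0, 0, 0, 0.27], [0, 0, 0, 0, 0, 0, 0.3], [0, 0, 0, 0, 0, 0, 0.36], [0, 0, 0, 0, 0, 0, 0.5], [0, 0, 0, 0, 0, 0, 0.6]]])

```text
t: 12.6
tcp_pos: [0.4863, -0.2557, 0.2354]
orientation: [-0.0, -0.066, 0.998, 0.0]
contact_force: [0.2, -0.1, 0.5]
grip_width: 0.051
gripper_force: 0.0
```

Request:
send_rows(moves=[[[0, 0, 0, 0, 0, 0, 0.6], [0, 0, 0.01, 0, 0, 0, 0.6], [0, 0, 0.02, 0, 0, 0, 0.6], [0, 0, 0.03, 0, 0, 0, 0.6], [0, 0, 0.03, 0, 0, 0, 0.6]]])

```text
t: 13.02
tcp_pos: [0.486, -0.2554, 0.3266]
orientation: [-0.001, -0.066, 0.998, 0.001]
contact_force: [0.0, -0.4, -0.0]
grip_width: 0.051
gripper_force: 0.0
```

Request:
send_rows(moves=[[[0, 0, 0.03, 0, 0, 0, 0.6], [0, 0, 0.03, 0, 0, 0, 0.6], [0, 0, 0, 0, 0, 0, 0.6], [0, 0, 0, 0, 0, 0, 0.6]]])

```text
t: 13.35
tcp_pos: [0.4869, -0.256, 0.3883]
orientation: [0.002, -0.066, 0.998, -0.002]
contact_force: [-0.2, 0.3, -0.2]
grip_width: 0.051
gripper_force: 0.0
```

```bash
python3 - <<'E'
from h import *
s=ctrl.state(); print(s["t"],s["tcp_pos"],s["contact_force"],s["grip_width"])
c=cam("wrist"); a=eyes.capture("wrist"); b=eyes.capture("side")
cv2.imwrite("pics/w6.png",np.hstack([cv2.resize(a,(480,360)),cv2.resize(b[150:330,200:350],(300,360),interpolation=cv2.INTER_CUBIC)]))
for p,n in red(a,20): print(p,n,onz(c,[p],.081).round(4))
E
```

```text
13.35 [ 0.48692071 -0.25603668  0.38833505] [-0.22873739  0.31674694 -0.16192468] 0.051029938577985046
[389.1, 116.8] 153 [[ 0.4127 -0.1837  0.081 ]]
[181.6, 186.9] 49 [[ 0.4916 -0.3428  0.081 ]]
[283.5, 196.1] 46 [[ 0.4881 -0.2569  0.081 ]]
```

View pics/w6.png

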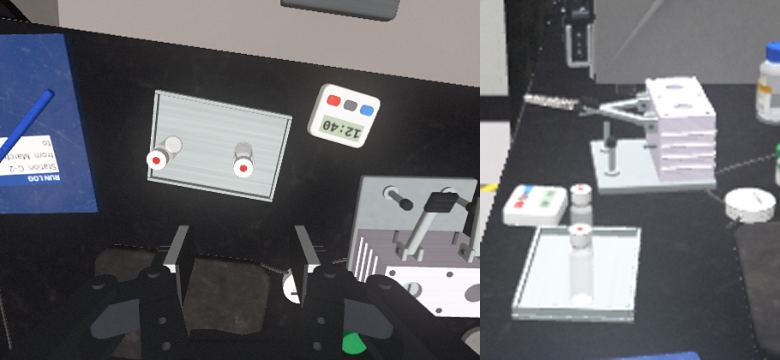

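The vial stands upright in the tray at wrist px (283,196), which is (0.488, −0.257) m. The old vial still stands at (182,187), and the hand is clear.

```bash
python3 -c "
from station import ctrl; print(ctrl.job_done())"
```

```text
the job is handed in; nothing more can be done
None
```

The left lever was held on its stop at about 15.5 N for about 0.75 s (it briefly peaked near 27 N as it met the stop), and the vial now stands upright on the tray floor about 86 mm from the old one, the plug still in its pocket and nothing else upset; handed in at about 13.5 s, no verdict shown.

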